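# Sort the spice jars in the snap-clip rack

### The arm

A 7-joint arm with a two-finger parallel gripper is mounted at the origin on a cart in front of the work surface, level with it; the furniture and walls round the work are solid. World frame = base frame: x ahead of the robot, y to its left, z up, the work surface at z = 0. Lengths are in m, angles in rad, forces in N, time in s.
With the tool pointing down it reaches from about 0.425 to 0.8 m from the base axis. Payload 8.3 kg.
Tool frame: the origin (TCP) lies on the centre line of the jaws, within the pads' length; the fingertips stand 14 mm ahead of it and the grasp point (between the pads) lies 5 mm behind it (ctrl.tip_reach is the distance from the TCP to the fingertips, in m); z points along the fingers, y is the line along which they close (so a half turn about z gives the same grasp; the last joint's range is limited). The gripper opens to 85 mm and grips with 20 to 120 N. Pads are 22 mm wide; open, the fingers measure 114 mm over their backs; the gripper's body (76 mm by 85 mm) begins 54 mm behind the grasp point. The pads swing forward as they close: fully open they stand 13 mm farther back than shut.
Start: joints at [1.255, 0.383, 0.016, 1.37, -0.006, 1.388, -0.046], TCP at [0.156, -0.605, 0.207] pointing down, gripper open.
Joint ranges: [-2.95, 2.95], [-0.25, 2.06], [-1.52, 1.56], [0.18, 2.33], [-1.44, 4.58], [0.02, 2.06], [-3.01, 3.01]. Speed limits (rad/s): [2.39, 2.39, 3.01, 3.01, 3.14, 3.14, 3.14].

### API

Orientations are given as a unit quaternion [x, y, z, w].
In Python, from station import ctrl gives the robot as it stands.
- The arm moves only by the tool arm_command, never from a script. Its argument "commands" is one flat list of numbers, 6 for each row, row after row: the shift along the tool's x, y, z in a scale on which 1.0 is 50 cm, then the turn, a rotation vector about the tool's x, y, z in normalised numbers (1 is pi/2 rad). In form: [tx, ty, tz, wx, wy, wz, tx, ty, tz, wx, wy, wz, ...]. A call has 1 to 20 rows; each row is the pose to reach, as a shift and turn from the pose commanded when the call began, along the tool's axes at that moment; what a row does not reach only later rows make up. A row lasts 1/12 s, in which the tool goes at most 41.7 mm and 7.16 degrees, less where a joint would pass 70% of its speed; a pose out of reach is approached as far as the arm can. Shift and turn numbers lie between -1 and 1, and a call with a number outside is refused. A call with a gripper value outside its range is refused whole. "jaw" is the finger opening in mm, from 0 to 85.4, set as the call begins (left out, the last holds). The fingers move at their own pace and stop on an object; "grip_force" is the grip in N (left out, the last holds). Time passes only in rows, so rows that repeat a pose let the fingers close. It gives the time, the measured TCP pose, the force, the opening and the grip force at its end, in the units of the state.
- ctrl.sense(): the state, without advancing time (a new reading comes with each control period).
- ctrl.read_camera(name): name is "scene" or "top" or "wrist"; returns a dict with "pixels" (400x640x3 uint8, red, green, blue), "range_z" (400x640 float32, m along the optical axis (not along the pixel's ray), 0 where there is no reading), "mtx" (3x3 intrinsics, pixels), "origin" and "rotation" of the camera in the world. Camera axes: x right, y up, looking along -z (the intrinsics and any distortion apply to the point x, -y, -z); pixel columns grow to the right and rows downward; lengths in m; the calibration is good to about 2 mm. A picture is of the moment at which its call begins.
- ctrl.job_done(): hands the job in; it is judged then, once.
The state is a dict: "time_s": time; "q": joint angles; "qd": joint speeds; "effort": joint torques, N m; "position": TCP position; "tcp_rot": TCP orientation; "wrist_force": force on the tool from outside, world axes, zero at the start; "torque": the same for the moment, N m; "gripper_width": finger opening in m; "gripper_force": force on a finger pad.
Only numpy, scipy, OpenCV 4.12 (cv2) and the standard library are available. Lean on these libraries where they do the work, as an engineer would, in place of code of your own. Each camera call takes 0.05 s, during which the arm holds its last target. There are 200 camera calls.

### The job

Sort the spice rack: the two jars with green lids belong in the two left clips and the two with brown lids in the two right clips (left and right as you face the rack's open front from the robot); one brown jar is clipped in on the wrong side and two jars stand loose on the table. Pull and push jars through the open front of the clips, never up or down through a clip from above, and snap each one fully home so that it stands upright on the foot plate against the back of its clip. Do not lay any jar over, and leave the two drink cans, the food tin and the mug standing where they are.

Things in the scene. Friction and masses are not known exactly. Their poses are not given: they have to be found in the camera images.
- rack: dark grey steel spice rack, fixed to the table. Origin: its underside, mid-row, on the line of the clip centres; x from the open front to the back (push-in direction, yaw up to 17 degrees), y along the row to the left, z up. Foot plate x -36 to +42 mm, 286 mm long, top 10 mm over the table. Back: x 29 to 35 mm, 68 mm high. Above 70 mm there is nothing of the rack.
- clip_1 (a point): Seat of the leftmost clip: where the underside centre of a jar that is home lies, on the foot plate 10 mm over the table; axes as the rack's. A white snap clip, open to the front and upward: a fixed back stop with its face at x = +23 mm and two sprung arms, 46 to 64 mm over the table, whose noses at x = -17 mm leave a 31 mm mouth; flared lips reach to x = -27 mm.
- clip_2 (a point): Seat of the second from left clip: where the underside centre of a jar that is home lies, on the foot plate 10 mm over the table; axes as the rack's. A jar pushed straight along +x spreads the arms; they snap shut behind its widest part. Pushing in or pulling out takes about 8 to 20 N.
- clip_3 (a point): Seat of the third from left clip: where the underside centre of a jar that is home lies, on the foot plate 10 mm over the table; axes as the rack's. Clips are 66 mm apart; a jar that is home has 1 to 3 mm of play.
- clip_4 (a point): Seat of the rightmost clip: where the underside centre of a jar that is home lies, on the foot plate 10 mm over the table; axes as the rack's. With jars side by side only about 21 mm stays between their lids, but before and behind a jar's lid there is free room for fingers.
- green_1: glass spice jar, screw lid green (white disc on top), upright: 106 mm high, body 44 mm across up to 85 mm, lid 45 mm across from 85 mm to the top; about 0.11 kg (0.08 to 0.15). Origin: centre of its underside, z axis up the jar. At the start it is snapped in one of the two left clips (clip_1 or clip_2).
- brown_1: glass spice jar, screw lid dark brown (brown sides, green and orange print on its top), upright: 105 mm high, body 42 mm across up to 85 mm, lid 44 mm across from 85 mm to the top; about 0.11 kg (0.08 to 0.15). Origin: centre of its underside, z axis up the jar. At the start it is snapped in one of the two left clips (clip_1 or clip_2). This is the wrong side.
- green_2: glass spice jar, screw lid green (white disc on top), upright: 106 mm high, body 44 mm across up to 85 mm, lid 45 mm across from 85 mm to the top; about 0.11 kg (0.08 to 0.15). Origin: centre of its underside, z axis up the jar. At the start it stands loose on the table to the left or right of the rack, among other things.
- brown_2: glass spice jar, screw lid dark brown (brown sides, green and orange print on its top), upright: 105 mm high, body 42 mm across up to 85 mm, lid 44 mm across from 85 mm to the top; about 0.11 kg (0.08 to 0.15). Origin: centre of its underside, z axis up the jar. At the start it stands loose on the table to the left or right of the rack, among other things.
- drink_can: full white and green drink can, upright, 66 mm across, 115 mm high, origin at the centre of its underside; a bystander near the loose jars.
- drink_can_2: full white and green drink can, upright, 66 mm across, 115 mm high, origin at the centre of its underside; a bystander near the loose jars.
- tuna: flat food tin, 86 mm across, 40 mm high, origin at the centre of its underside; a bystander near the loose jars.
- mug: white mug, 97 mm high, 78 mm across, with its handle 116 mm long; origin under the middle of the 116 mm length, y axis from handle to cup (the cup's centre is 19 mm from the origin along y, the handle ends 58 mm the other way); it stands before the middle of the rack, on the robot's side.
Things that resemble listed ones, but are neither listed nor needed, are in the scene too. Leave any pink or red look-alike of the green_2 alone.

How it is judged:
At the end, for the whole second after the job is handed in: Both green-lidded jars are in clip_1 and clip_2 and both brown-lidded jars in clip_3 and clip_4, each with the centre of its underside within 5 mm (sideways) and 6 mm (in height) of the clip's seat, within 5 degrees of upright, and at rest (((horizontal distance between green_1 and clip_1 below 0.005 m and z of green_1 in the frame of clip_1 between -0.006 and 0.006 m) or (horizontal distance between green_1 and clip_2 below 0.005 m and z of green_1 in the frame of clip_2 between -0.006 and 0.006 m)) and ((horizontal distance between green_2 and clip_1 below 0.005 m and z of green_2 in the frame of clip_1 between -0.006 and 0.006 m) or (horizontal distance between green_2 and clip_2 below 0.005 m and z of green_2 in the frame of clip_2 between -0.006 and 0.006 m)) and ((horizontal distance between brown_1 and clip_3 below 0.005 m and z of brown_1 in the frame of clip_3 between -0.006 and 0.006 m) or (horizontal distance between brown_1 and clip_4 below 0.005 m and z of brown_1 in the frame of clip_4 between -0.006 and 0.006 m)) and ((horizontal distance between brown_2 and clip_3 below 0.005 m and z of brown_2 in the frame of clip_3 between -0.006 and 0.006 m) or (horizontal distance between brown_2 and clip_4 below 0.005 m and z of brown_2 in the frame of clip_4 between -0.006 and 0.006 m)) and angle between each of green_1, green_2, brown_1, brown_2's own z axis and vertical below 0.09 rad and linear speed of each of green_1, green_2, brown_1, brown_2 below 0.02 m/s); the robot touches nothing.
It fails at once if a jar is lowered or lifted through a clip from above (its underside 25 to 75 mm over a seat, within 12 mm of the seat's axis) ((horizontal distance between green_1 and clip_1 below 0.012 m and z of green_1 in the frame of clip_1 between 0.025 and 0.075 m) or (horizontal distance between green_1 and clip_2 below 0.012 m and z of green_1 in the frame of clip_2 between 0.025 and 0.075 m) or (horizontal distance between green_1 and clip_3 below 0.012 m and z of green_1 in the frame of clip_3 between 0.025 and 0.075 m) or (horizontal distance between green_1 and clip_4 below 0.012 m and z of green_1 in the frame of clip_4 between 0.025 and 0.075 m) or (horizontal distance between green_2 and clip_1 below 0.012 m and z of green_2 in the frame of clip_1 between 0.025 and 0.075 m) or (horizontal distance between green_2 and clip_2 below 0.012 m and z of green_2 in the frame of clip_2 between 0.025 and 0.075 m) or (horizontal distance between green_2 and clip_3 below 0.012 m and z of green_2 in the frame of clip_3 between 0.025 and 0.075 m) or (horizontal distance between green_2 and clip_4 below 0.012 m and z of green_2 in the frame of clip_4 between 0.025 and 0.075 m) or (horizontal distance between brown_1 and clip_1 below 0.012 m and z of brown_1 in the frame of clip_1 between 0.025 and 0.075 m) or (horizontal distance between brown_1 and clip_2 below 0.012 m and z of brown_1 in the frame of clip_2 between 0.025 and 0.075 m) or (horizontal distance between brown_1 and clip_3 below 0.012 m and z of brown_1 in the frame of clip_3 between 0.025 and 0.075 m) or (horizontal distance between brown_1 and clip_4 below 0.012 m and z of brown_1 in the frame of clip_4 between 0.025 and 0.075 m) or (horizontal distance between brown_2 and clip_1 below 0.012 m and z of brown_2 in the frame of clip_1 between 0.025 and 0.075 m) or (horizontal distance between brown_2 and clip_2 below 0.012 m and z of brown_2 in the frame of clip_2 between 0.025 and 0.075 m) or (horizontal distance between brown_2 and clip_3 below 0.012 m and z of brown_2 in the frame of clip_3 between 0.025 and 0.075 m) or (horizontal distance between brown_2 and clip_4 below 0.012 m and z of brown_2 in the frame of clip_4 between 0.025 and 0.075 m)).
It fails at once if a spice jar is laid over (more than 50 degrees from upright) (angle between any of green_1, green_2, brown_1, brown_2's own z axis and vertical above 0.87 rad).
It fails at once if a drink can, the tin or the mug is moved more than 30 mm or tipped more than 30 degrees (distance of any of drink_can, drink_can_2, tuna, mug from where it was at the start of the episode above 0.03 m or angle between any of drink_can, drink_can_2, tuna, mug's own z axis and vertical above 0.52 rad).
It also fails if it takes over 70 s, if anything falls off the work surface, if the arm or the gripper's body presses on something with over 40 N, if the wrist force passes 120 N, or if a joint passes its speed limit or range.

## Working session

There is one attempt and no reset: what is moved stays moved. The work goes in short steps, Python scripts to look and compute and a tool call to move; the robot and the scene stay as the last step left them, time stands still between calls to the robot, and variables do not carry over. Pictures are saved under pics/ and viewed, at most 10 in all, crops included, and the job is handed in when it is done.

Besides the shell and the picture viewer there is one more tool, called as name(argument=value, ...), one argument or row to a line, values as JSON. arm_command: Moves the arm, as the interface text tells. Its arguments: {"type":"object","properties":{"commands":{"type":"array"},"jaw":{"type":"number"},"grip_force":{"type":"number"}},"required":["commands"]}

```bash
mkdir -p pics; ls; cat > look.py <<'E'
import numpy as np, cv2, sys
from station import ctrl
def save(n,f):
    c=ctrl.read_camera(n); cv2.imwrite(f,c["pixels"][:,:,::-1]); np.savez(f.replace('.png','.npz'),**{k:c[k] for k in c if c[k] is not None}); return c
E
python3 - <<'E'
from look import *
s=ctrl.sense(); print({k:np.round(v,3) for k,v in s.items()})
for n in("top","scene"):
    c=save(n,f"pics/{n}0.png"); print(n,c.keys(),c["mtx"],c["origin"],c["rotation"])
E
```

```text
pics
{'time_s': np.float64(0.0), 'q': array([ 1.255,  0.384,  0.016,  1.371, -0.006,  1.388, -0.047]), 'qd': array([-0.   ,  0.001, -0.001,  0.001,  0.001,  0.002, -0.001]), 'effort': array([ 1.0000e-03, -6.2759e+01,  8.4500e-01, -3.7181e+01,  1.7000e-02,
        1.4000e-02,  0.0000e+00]), 'position': array([ 0.156, -0.605,  0.206]), 'tcp_rot': array([ 0.992,  0.126, -0.   , -0.001]), 'wrist_force': array([0.217, 0.611, 0.201]), 'torque': array([0.01 , 0.002, 0.002]), 'gripper_force': np.float64(0.0), 'gripper_width': np.float64(0.086)}
top dict_keys(['pixels', 'range_z', 'mtx', 'origin', 'rotation']) [[489.47593077   0.         323.94094491]
 [  0.         489.47593077 194.91480546]
 [  0.           0.           1.        ]] [-0.44039501 -0.31593679  1.34398095] [ 0.26840702 -0.19659025 -0.53762945  0.7747674 ]
scene dict_keys(['pixels', 'range_z', 'mtx', 'origin', 'rotation']) [[504.34400073   0.         317.40526848]
 [  0.         504.34400073 197.93090531]
 [  0.           0.           1.        ]] [-0.45766553 -1.0744801   1.00015334] [ 0.44782485 -0.16865621 -0.3246935   0.81583216]
```

View pics/top0.png

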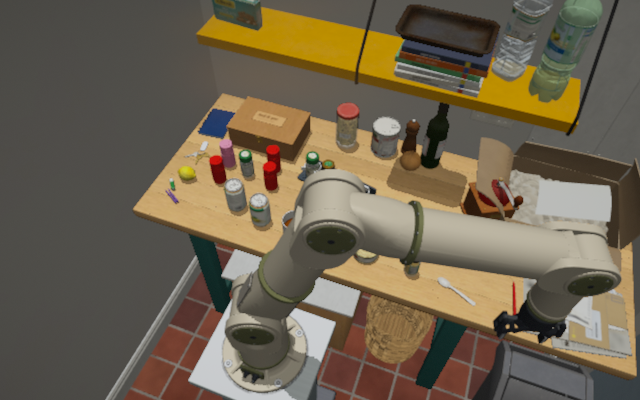

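View pics/scene0.png

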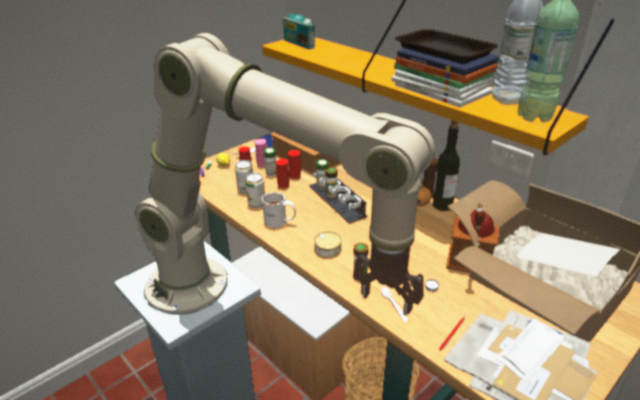

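The top view shows a green-lidded jar at (245,157) beside red/pink look-alikes, and in the rack a green one at (312,157) and a brown one at (328,165). The loose brown jar is by (413,263), in the scene view at (360,250). Cans are at (234,190) and (260,207). Next I measure coarsely.

```bash
cat >> look.py <<'E'
from scipy.spatial.transform import Rotation as R
def cloud(c):
    K=c["mtx"]; v,u=np.mgrid[0:400,0:640]; z=c["range_z"]
    p=np.stack([(u-K[0,2])/K[0,0]*z,-(v-K[1,2])/K[1,1]*z,-z],-1)
    return p@R.from_quat(c["rotation"]).as_matrix().T+c["origin"]
def ray(c,u,v,h):
    K=c["mtx"]; d=np.array([(u-K[0,2])/K[0,0],-(v-K[1,2])/K[1,1],-1.])
    d=R.from_quat(c["rotation"]).as_matrix()@d; o=c["origin"]; return o+d*(h-o[2])/d[2]
E
python3 - <<'E'
from look import *
for n,px in(("top",[(245,155),(312,155),(328,164),(372,190),(234,183),(260,200),(217,158),(273,151),(270,167),(227,143),(413,263),(347,108),(365,255),(290,217)]),("scene",[(270,151),(322,163),(331,171),(360,247),(345,190),(355,203),(275,200),(328,238),(255,178),(243,165)])):
    c=np.load(f"pics/{n}0.npz"); P=cloud(c)
    for u,v in px: print(n,u,v,np.round(P[v,u],3), c["pixels"][v,u])
E
```

```text
top 245 155 [0.569 0.324 0.11 ] [205 206 191]
top 312 155 [0.645 0.106 0.117] [197 201 178]
top 328 164 [0.625 0.04  0.118] [ 72 140  85]
top 372 190 [ 0.622 -0.123  0.053] [22 26 29]
top 234 183 [0.438 0.299 0.115] [175 174 170]
top 260 200 [0.405 0.191 0.113] [186 186 182]
top 217 158 [0.524 0.409 0.106] [202  18  10]
top 273 151 [0.627 0.245 0.102] [196  20  12]
top 270 167 [0.55  0.222 0.108] [203  18  11]
top 227 143 [0.601 0.41  0.107] [206 145 172]
top 413 263 [ 0.374 -0.323  0.077] [116  99  56]
top 347 108 [0.863 0.054 0.168] [182  84  72]
top 365 255 [ 0.374 -0.176  0.039] [197 184 137]
top 290 217 [0.41  0.092 0.063] [100  99  94]
scene 270 151 [0.573 0.321 0.105] [228 233 199]
scene 322 163 [0.636 0.098 0.116] [234 239 212]
scene 331 171 [0.616 0.03  0.119] [120 155  77]
scene 360 247 [ 0.389 -0.321  0.104] [108 187 112]
scene 345 190 [ 0.638 -0.018  0.052] [139 136 127]
scene 355 203 [ 0.585 -0.117  0.068] [162 163 163]
scene 275 200 [0.403 0.084 0.069] [139 129 119]
scene 328 238 [ 0.413 -0.164  0.038] [249 238 173]
scene 255 178 [0.397 0.182 0.116] [241 240 238]
scene 243 165 [0.422 0.287 0.116] [241 240 239]
```

```bash
cat >> look.py <<'E'
def tool(psi): s,c=np.sin(psi),np.cos(psi); return np.array([[-s,c,0],[c,s,0],[0,0,-1.]])
def go(*targets):
    "each target x,y,z,psi (psi = heading of tool y); prints shift in mm and rotvec in the tool's axes"
    s=ctrl.sense(); M=R.from_quat(s["tcp_rot"]).as_matrix()
    print("t",round(float(s["time_s"]),2),"pos",np.round(s["position"],4),"psi",round(float(np.arctan2(M[1,1],M[0,1])),4),"w",round(float(s["gripper_width"]),4),"q",np.round(s["q"],2))
    for x,y,z,p in targets:
        d=M.T@(np.array([x,y,z])-s["position"])*1000; T=R.from_matrix(M.T@tool(p).T if 0 else M.T@np.array(tool(p)).T).as_rotvec()
        print(np.round(d,1),np.round(T,4))
E
sed -i 's/T=R.from_matrix.*/T=R.from_matrix(M.T@tool(p)).as_rotvec()/; s/return np.array(\[\[-s,c,0\],\[c,s,0\],\[0,0,-1.\]\])/return np.array([[-s,c,0],[c,s,0],[0,0,-1.]])/' look.py
python3 - <<'E'
from look import *
print(tool(0))
go((0.42,-0.33,0.36,-0.7),(0.50,-0.05,0.40,0))
E
```

```text
[[-0.  1.  0.]
 [ 1.  0.  0.]
 [ 0.  0. -1.]]
t 0.1 pos [ 0.1562 -0.6046  0.2059] psi -1.3179 w 0.0858 q [ 1.26  0.38  0.02  1.37 -0.01  1.39 -0.05]
[ 324.1 -200.2 -153.8] [-1.700e-03 -5.000e-04 -6.179e-01]
[ 471.6 -451.3 -193.3] [-1.5000e-03 -1.2000e-03 -1.3179e+00]
```

The manual's scale: shifts go in shares of 50 cm and turns go in shares of pi/2 rad. Converting my numbers, 472 mm / 500 = 0.944, -451 mm / 500 = -0.902, -1.318 rad / 1.5708 = -0.8391.

arm_command(
  commands=[0.216,-0.134,-0.16,0,0,-0.1592,0.432,-0.266,-0.24,0,0,-0.2865,0.648,-0.4,-0.308,0,0,-0.3947,0.648,-0.4,-0.308,0,0,-0.3947,0.648,-0.4,-0.308,0,0,-0.3947,0.648,-0.4,-0.308,0,0,-0.3947,0.648,-0.4,-0.308,0,0,-0.3947,0.648,-0.4,-0.308,0,0,-0.3947,0.648,-0.4,-0.308,0,0,-0.3947,0.648,-0.4,-0.308,0,0,-0.3947,0.944,-0.902,-0.386,0,0,-0.8391,0.944,-0.902,-0.386,0,0,-0.8391,0.944,-0.902,-0.386,0,0,-0.8391,0.944,-0.902,-0.386,0,0,-0.8391,0.944,-0.902,-0.386,0,0,-0.8391,0.944,-0.902,-0.386,0,0,-0.8391,0.944,-0.902,-0.386,0,0,-0.8391,0.944,-0.902,-0.386,0,0,-0.8391,0.944,-0.902,-0.386,0,0,-0.8391,0.944,-0.902,-0.386,0,0,-0.8391],
)

```text
time_s: 1.77
position: [0.5004, -0.0505, 0.3994]
tcp_rot: [0.707, 0.707, -0.0, -0.0]
wrist_force: [-0.4, -0.5, 0.2]
gripper_width: 0.0852
gripper_force: 0.0
```

```bash
python3 - <<'E'
from look import *
go()
c=save("wrist","pics/w1.png"); print(c["origin"],R.from_quat(c["rotation"]).as_matrix().round(2),c["mtx"][0])
save("top","pics/top1.png");save("scene","pics/scene1.png")
E
```

```text
t 1.77 pos [ 0.5004 -0.0505  0.3994] psi 0.0005 w 0.0852 q [ 0.54  0.14 -0.58  1.27  0.08  1.75 -0.03]
[0.50065792 0.01834451 0.56614508] [[ 1.   -0.    0.  ]
 [ 0.    0.96  0.27]
 [-0.   -0.27  0.96]] [324.73539018   0.         321.93109014]
```

View pics/w1.png

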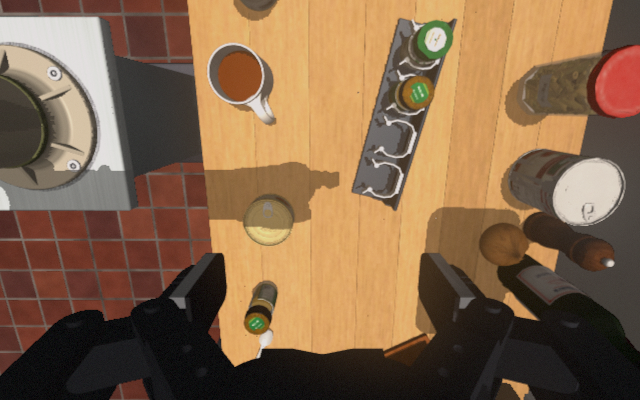

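The wrist view shows the rack with the green lid (435,40) and brown lid (416,93), empty clips at (393,138) and (380,180), and their mouths to the left. Brown_2 is at (258,322), the tin at (268,221), and the mug at (238,77) with its handle at (265,110). I'll take a second wrist view over the rack.

Scaled: 90 mm / 500 = 0.18, 80 mm / 500 = 0.16, -0.25 rad / 1.5708 = -0.1592.

arm_command(
  commands=[0.06,0.05,0.06,0,0,-0.0637,0.12,0.1,0.12,0,0,-0.1273,0.18,0.14,0.16,0,0,-0.1592,0.18,0.14,0.16,0,0,-0.1592,0.18,0.14,0.16,0,0,-0.1592],
)

```text
time_s: 2.33
position: [0.5701, 0.0416, 0.3162]
tcp_rot: [0.612, 0.791, -0.001, -0.003]
wrist_force: [-0.3, -0.5, -1.0]
gripper_width: 0.0855
gripper_force: 0.0
```

```bash
cat >> look.py <<'E'
def tri(c1,p1,c2,p2):
    A=[];b=[]
    for c,(u,v) in((c1,p1),(c2,p2)):
        o=np.array(c["origin"]); d=ray(c,u,v,0)-o; d/=np.linalg.norm(d); N=np.eye(3)-np.outer(d,d); A.append(N); b.append(N@o)
    return np.linalg.lstsq(np.vstack(A),np.hstack(b),rcond=None)[0]
E
python3 - <<'E'
from look import *
go()
c=save("wrist","pics/w2.png"); P=cloud(c)
z=P[...,2]; m=(np.abs(P[...,0]-.62)<.12)&(np.abs(P[...,1])<.18)
h,e=np.histogram(z[m],bins=np.arange(0,.13,.004)); print([(round(a,3),int(n)) for a,n in zip(e,h)])
for f in("w1","w2"):
    d=np.load(f"pics/{f}.npz"); Q=cloud(d); zz=Q[...,2]
    mm=((zz>.108)&(zz<.125)&(np.abs(Q[...,0]-.62)<.12)&(np.abs(Q[...,1])<.2)).astype(np.uint8)
    n,l,s,ct=cv2.connectedComponentsWithStats(mm)
    for i in range(1,n):
        if s[i,4]>150: 
            (u,v),r=cv2.minEnclosingCircle(np.argwhere(l==i)[:,::-1].astype(np.float32)); print(f,s[i],ct[i].round(1),(round(u,1),round(v,1),round(r,1)),Q[l==i].mean(0).round(4))
E
```

```text
t 2.33 pos [0.5701 0.0416 0.3162] psi 0.2529 w 0.0855 q [ 0.37  0.31 -0.67  1.28  0.19  1.61 -0.01]
[(np.float64(0.0), 9309), (np.float64(0.004), 200), (np.float64(0.008), 4537), (np.float64(0.012), 92), (np.float64(0.016), 93), (np.float64(0.02), 51), (np.float64(0.024), 46), (np.float64(0.028), 60), (np.float64(0.032), 70), (np.float64(0.036), 87), (np.float64(0.04), 88), (np.float64(0.044), 146), (np.float64(0.048), 267), (np.float64(0.052), 293), (np.float64(0.056), 322), (np.float64(0.06), 937), (np.float64(0.064), 967), (np.float64(0.068), 71), (np.float64(0.072), 96), (np.float64(0.076), 56), (np.float64(0.08), 38), (np.float64(0.084), 73), (np.float64(0.088), 2), (np.float64(0.092), 11), (np.float64(0.096), 66), (np.float64(0.1), 42), (np.float64(0.104), 65), (np.float64(0.108), 79), (np.float64(0.112), 1844), (np.float64(0.116), 517), (np.float64(0.12), 0), (np.float64(0.124), 0)]
w1 [ 415   20   38   40 1151] [433.6  39.4] (434.0, 39.4, 20.5) [0.6413 0.1036 0.1152]
w1 [400  75  35  35 906] [417.1  92.1] (417.5, 92.6, 17.8) [0.6255 0.0404 0.115 ]
w2 [ 379  114   42   42 1354] [399.3 134.4] (399.0, 134.0, 21.5) [0.6416 0.1043 0.1153]
w2 [ 351  166   38   38 1086] [369.4 184.5] (369.4, 184.4, 18.7) [0.626  0.0412 0.1149]
```

View pics/w2.png

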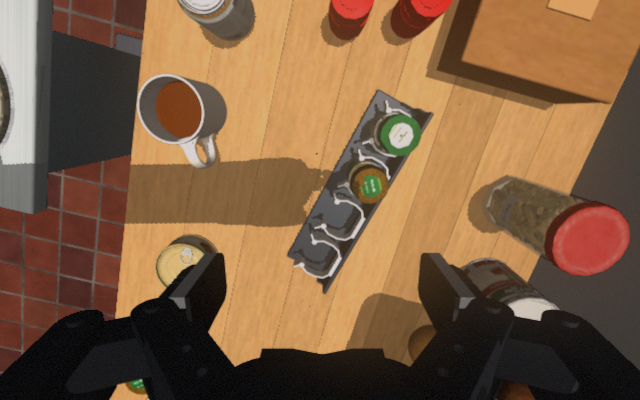

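The second view shows green (399,134), brown (369,184), and empty clips at (340,215) and (322,256). The mug is at (180,108). Now I fit the rack from the two views.

```bash
python3 - <<'E'
from look import *
a,b=np.load("pics/w1.npz"),np.load("pics/w2.npz")
print("tri green",tri(a,(433.6,39.4),b,(399.3,134.4)).round(4),"brown",tri(a,(417.1,92.1),b,(369.4,184.5)).round(4))
for c in(a,b):
    P=cloud(c).reshape(-1,3); g=c["pixels"].reshape(-1,3).max(1); z=P[:,2]
    box=(np.abs(P[:,0]-.61)<.1)&(np.abs(P[:,1])<.18)
    # dark rack points: foot plate top and back top
    for nm,m in(("foot",box&(z>.006)&(z<.014)&(g<110)),("back",box&(z>.060)&(z<.072)&(g<110))):
        X=P[m][:,:2]
        r=cv2.minAreaRect(X.astype(np.float32)*1000); print(nm,m.sum(),np.round(r[0],1),np.round(r[1],1),round(r[2],2), np.round(np.median(z[m]),4))
        mu=X.mean(0); w=np.linalg.svd(X-mu,full_matrices=False)[2][0]; w*=np.sign(w[1]); print("   pca yaw",np.arctan2(-w[0],w[1]).round(4))
E
```

```text
tri green [0.6424 0.1043 0.112 ] brown [0.6267 0.0407 0.1111]
foot 2633 [616.3   8.5] [280.9  65.9] 76.45 0.0097
   pca yaw -0.1415
back 703 [622.7   7.8] [282.1  61.1] 76.62 0.0665
   pca yaw -0.1419
foot 3979 [616.4   9.4] [283.1  65.5] 76.48 0.0097
   pca yaw -0.1806
back 850 [623.    7.3] [283.9  61.2] 76.63 0.0664
   pca yaw -0.189
```

```bash
python3 - <<'E'
from look import *
t=np.array([.2334,.9724]); n=np.array([.9724,-.2334])
for f in("w1","w2"):
    c=np.load(f"pics/{f}.npz"); P=cloud(c).reshape(-1,3); g=c["pixels"].reshape(-1,3).max(1); z=P[:,2]; X=P[:,:2]; N=X@n-.5997; T=X@t-.1525
    box=(np.abs(N)<.06)&(np.abs(T)<.15)
    m=box&(z>.007)&(z<.013)&(g<110); print("foot N",np.percentile(N[m]*1000,[.5,2,98,99.5]).round(1),"T",np.percentile(T[m]*1000,[.5,99.5]).round(1))
    m=box&(z>.0645)&(z<.072)&(N>.015)&(g<110); print("back N",np.percentile(N[m]*1000,[2,50,98]).round(1))
    for T0 in(-.033,-.099):
        m=box&(z>.055)&(z<.070)&(np.abs(T-T0)<.033)&(N<.022)&(g>120)
        print("clip",T0,m.sum(),"T",np.percentile(T[m]*1000,[2,50,98]).round(1),np.mean(np.percentile(T[m]*1000,[3,97])).round(1),"N",np.percentile(N[m]*1000,[2,98]).round(1),np.median(z[m]).round(4))
E
```

```text
foot N [-34.9 -34.5  29.3  29.9] T [-139.9  124.6]
back N [29.1 31.6 34. ]
clip -0.033 184 T [-60.7 -49.3  -5.2] -32.9 N [-24.2  21.4] 0.0632
clip -0.099 186 T [-126.3 -115.2  -70.7] -98.4 N [-24.7  21. ] 0.0631
foot N [-34.8 -34.2  29.1  30. ] T [-139.9  140.1]
back N [29.4 31.9 34.7]
clip -0.033 215 T [-60.8 -15.3  -4.7] -32.6 N [-24.1  21.1] 0.0633
clip -0.099 195 T [-126.8  -81.   -70.8] -98.7 N [-24.7  20.9] 0.0633
```

```bash
python3 - <<'E'
from look import *
go((.6262,.0408,.16,-.2356),(.6262,.0408,.094,-.2356))
E
```

```text
t 2.38 pos [0.5702 0.0397 0.3182] psi 0.2504 w 0.0853 q [ 0.37  0.31 -0.66  1.28  0.19  1.61 -0.01]
[-13.  55. 158.] [-0.0034 -0.0006  0.486 ]
[-13.1  55.2 224. ] [-0.0034 -0.0006  0.486 ]
```

Scaled: 224 mm / 500 = 0.448, 158 mm / 500 = 0.316, 0.486 rad / 1.5708 = 0.3094.

arm_command(
  commands=[-0.01,0.04,0.08,0,0,0.0764,-0.02,0.08,0.16,0,0,0.1528,-0.026,0.11,0.24,0,0,0.2292,-0.026,0.11,0.316,0,0,0.3094,-0.026,0.11,0.316,0,0,0.3094,-0.026,0.11,0.316,0,0,0.3094,-0.026,0.11,0.38,0,0,0.3094,-0.026,0.11,0.448,0,0,0.3094,-0.026,0.11,0.448,0,0,0.3094,-0.026,0.11,0.448,0,0,0.3094],
  jaw=85,
)

```text
time_s: 3.22
position: [0.6274, 0.0396, 0.0983]
tcp_rot: [0.785, 0.62, 0.0, 0.0]
wrist_force: [-0.5, 0.7, 0.9]
gripper_width: 0.085
gripper_force: 0.0
```

```bash
python3 - <<'E'
from look import *
go((.6262,.0408,.094,-.2356)); print(ctrl.sense()["wrist_force"].round(2))
E
```

```text
t 3.22 pos [0.6274 0.0396 0.0983] psi -0.2344 w 0.085 q [ 0.27  0.52 -0.54  1.49  0.28  1.21 -0.54]
[ 0.9 -1.4  4.3] [0.001  0.0002 0.0012]
[-0.53  0.72  0.89]
```

arm_command(
  commands=[0,0,0,0,0,0,0,0,0,0,0,0,0,0,0,0,0,0,0,0,0,0,0,0,0,0,0,0,0,0,0,0,0,0,0,0,0,0,0,0,0,0,0,0,0,0,0,0],
  jaw=30,
  grip_force=90,
)

```text
time_s: 3.88
position: [0.627, 0.0407, 0.0958]
tcp_rot: [0.785, 0.619, -0.0, -0.0]
wrist_force: [-0.1, 0.0, 0.4]
gripper_width: 0.0297
gripper_force: 0.0
```

```bash
python3 - <<'E'
from look import *
go((.6262,.0408,.094,-.2356)); s=ctrl.sense();print(s["wrist_force"].round(2),s["torque"].round(2),s["gripper_force"])
E
```

```text
t 3.88 pos [0.627  0.0407 0.0958] psi -0.2358 w 0.0297 q [ 0.27  0.52 -0.54  1.49  0.28  1.21 -0.55]
[-0.1 -0.8  1.8] [-0.0002 -0.     -0.0002]
[-0.12  0.04  0.43] [-0.03 -0.01  0.03] 0.0
```

```bash
python3 - <<'E'
from look import *
save("wrist","pics/w3.png"); c=save("scene","pics/scene2.png")
a=cv2.imread("pics/w3.png"); b=cv2.resize(cv2.imread("pics/scene2.png")[120:270,230:430],(533,400),interpolation=cv2.INTER_CUBIC)
cv2.imwrite("pics/both3.png",cv2.resize(np.hstack([a,b]),(800,273)))
print(ctrl.tip_reach)
E
```

```text
0.014
```

View pics/both3.png

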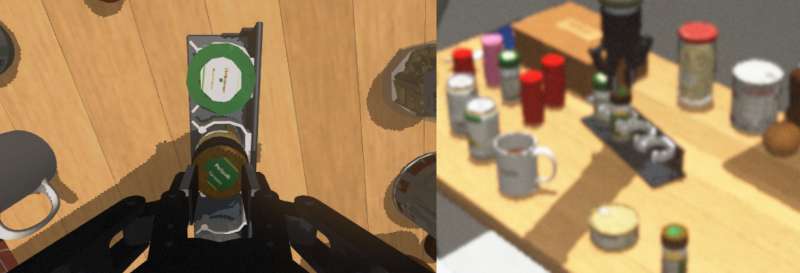

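```bash
python3 - <<'E'
from look import *
a=cv2.imread("pics/w3.png")[150:370,240:460]; cv2.imwrite("pics/w3c.png",cv2.resize(a,(600,600),interpolation=cv2.INTER_CUBIC))
c=np.load("pics/w3.npz"); P=cloud(c)
for v in range(190,360,12): print(v,[tuple((P[v,u]*1000).astype(int)) for u in (285,310,325,340,370)])
E
```

```text
190 [(np.int64(600), np.int64(54), np.int64(10)), (np.int64(624), np.int64(62), np.int64(67)), (np.int64(634), np.int64(62), np.int64(73)), (np.int64(642), np.int64(55), np.int64(55)), (np.int64(661), np.int64(53), np.int64(65))]
202 [(np.int64(597), np.int64(44), np.int64(9)), (np.int64(625), np.int64(62), np.int64(95)), (np.int64(633), np.int64(61), np.int64(98)), (np.int64(641), np.int64(56), np.int64(86)), (np.int64(659), np.int64(46), np.int64(66))]
214 [(np.int64(594), np.int64(34), np.int64(9)), (np.int64(626), np.int64(61), np.int64(114)), (np.int64(633), np.int64(60), np.int64(114)), (np.int64(640), np.int64(57), np.int64(110)), (np.int64(657), np.int64(38), np.int64(67))]
226 [(np.int64(610), np.int64(54), np.int64(102)), (np.int64(624), np.int64(56), np.int64(114)), (np.int64(631), np.int64(54), np.int64(114)), (np.int64(639), np.int64(53), np.int64(115)), (np.int64(656), np.int64(30), np.int64(66))]
238 [(np.int64(611), np.int64(53), np.int64(115)), (np.int64(623), np.int64(50), np.int64(115)), (np.int64(630), np.int64(48), np.int64(114)), (np.int64(637), np.int64(46), np
[... 1701 characters left out ...]
 [(np.int64(564), np.int64(-76), np.int64(10)), (np.int64(597), np.int64(-44), np.int64(60)), (np.int64(607), np.int64(-49), np.int64(56)), (np.int64(619), np.int64(-49), np.int64(59)), (np.int64(642), np.int64(54), np.int64(195))]
346 [(np.int64(560), np.int64(-89), np.int64(9)), (np.int64(593), np.int64(-58), np.int64(54)), (np.int64(605), np.int64(-60), np.int64(55)), (np.int64(615), np.int64(-64), np.int64(53)), (np.int64(641), np.int64(55), np.int64(200))]
358 [(np.int64(620), np.int64(53), np.int64(196)), (np.int64(626), np.int64(51), np.int64(196)), (np.int64(630), np.int64(50), np.int64(196)), (np.int64(633), np.int64(50), np.int64(196)), (np.int64(641), np.int64(55), np.int64(204))]
```

View pics/w3c.png

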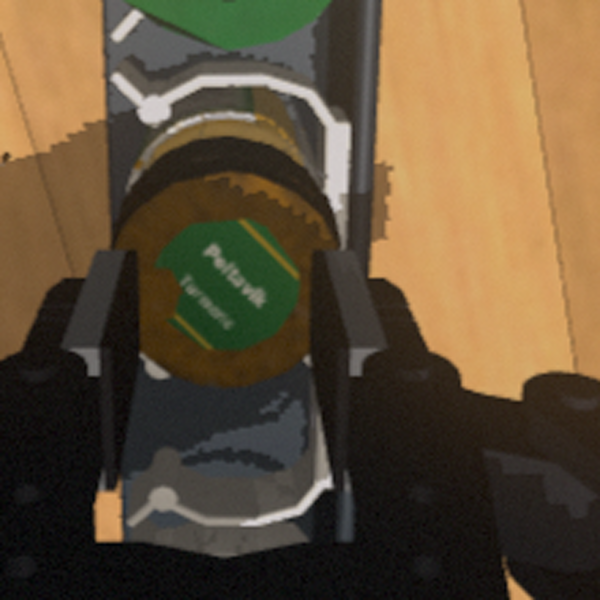

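The enlarged crop shows the fingers just above the lid (lid 112–340 px wide, fingers at 135 and 312), so they closed on air. I'll measure the fingertip height with the same camera.

```bash
python3 - <<'E'
from look import *
s=ctrl.sense(); M=R.from_quat(s["tcp_rot"]).as_matrix()
for f,pos,q in(("w3",s["position"],M),):
    c=np.load(f"pics/{f}.npz"); P=(cloud(c)-pos)@q*1000
    for v in range(236,300,6):
        for u0,u1 in((268,300),(345,385)):
            print(v,[tuple(int(x) for x in P[v,u]) for u in range(u0,u1,6)])
E
```

```text
236 [(-36, -46, 95), (-36, -41, 96), (-33, -35, 87), (9, -17, -18), (9, -14, -18), (9, -11, -18)]
236 [(9, 11, -19), (8, 14, -17), (9, 17, -19), (5, 21, -9), (-9, 30, 29), (-10, 34, 29), (-36, 51, 96)]
242 [(-42, -46, 95), (-42, -41, 96), (10, -18, -29), (10, -16, -29), (6, -14, -19), (6, -11, -18)]
242 [(6, 11, -19), (6, 14, -19), (10, 16, -29), (10, 18, -28), (-13, 30, 27), (-14, 34, 31), (-42, 51, 95)]
248 [(-48, -47, 96), (10, -20, -36), (10, -18, -35), (11, -15, -36), (3, -14, -19), (3, -11, -19)]
248 [(3, 11, -19), (3, 14, -19), (10, 15, -35), (11, 17, -37), (11, 20, -36), (-48, 46, 96), (-47, 51, 95)]
254 [(6, -23, -33), (11, -19, -43), (11, -17, -43), (10, -15, -40), (0, -14, -19), (0, -11, -18)]
254 [(0, 11, -19), (0, 14, -19), (10, 14, -40), (11, 17, -42), (10, 19, -42), (6, 23, -32), (6, 26, -33)]
260 [(10, -21, -47), (11, -19, -48), (10, -16, -47), (7, -15, -41), (-3, -14, -19), (-2, -11, -20)]
260 [(-2, 11, -20), (-2, 14, -20), (7, 15, -40), (10, 16, -47), (11, 18, -48), (11, 21, -48), (6, 25, -38)]
266 [(11, -20, -53), (11, -18, -53), (10, -16, -52), (5, -14, -42), (-6,
[... 479 characters left out ...]
8), (0, 14, -43), (10, 14, -62), (11, 16, -63), (10, 19, -62), (11, 20, -63)]
284 [(11, -18, -67), (8, -17, -62), (8, -15, -61), (-1, -14, -45), (-77, -25, 85), (-16, -12, -19)]
284 [(-16, 11, -19), (-77, 25, 86), (-1, 14, -44), (8, 14, -62), (8, 16, -63), (11, 18, -67), (12, 19, -69)]
290 [(11, -17, -72), (6, -17, -63), (5, -15, -61), (-4, -15, -44), (-83, -26, 85), (-82, -20, 85)]
290 [(-84, 20, 87), (-83, 25, 86), (-4, 14, -45), (5, 15, -62), (7, 16, -65), (11, 17, -71), (12, 19, -72)]
296 [(11, -17, -75), (6, -16, -67), (3, -15, -62), (-7, -15, -45), (-89, -26, 86), (-89, -21, 86)]
296 [(-89, 20, 87), (-89, 25, 86), (-6, 14, -46), (3, 15, -61), (7, 16, -68), (11, 17, -75), (11, 18, -75)]
```

```bash
python3 - <<'E'
from look import *
c=np.load("pics/w1.npz"); M=tool(0.0005); P=(cloud(c)-np.array([.5004,-.0505,.3994]))@M*1000
m=(P[...,2]<60)&(np.abs(P[...,0])<25)&(np.abs(P[...,1])<70)
print(np.percentile(P[m][:,2],[50,90,99,99.9,100]).round(0))
for v in range(246,300,6): print(v,[tuple(int(x) for x in P[v,u]) for u in (196,204,212,218,222,424,430,438)])
E
```

```text
[-100.  -68.  -43.  -38.  -36.]
246 [(-521, -566, 1181), (-521, -530, 1180), (-178, -207, 399), (-179, -196, 400), (-178, -187, 397), (-178, 192, 399), (-178, 202, 398), (-178, 218, 399)]
252 [(-550, -569, 1180), (-548, -531, 1176), (-191, -208, 399), (-191, -197, 399), (-191, -189, 399), (-190, 192, 397), (-190, 204, 398), (-191, 219, 399)]
258 [(-579, -571, 1179), (10, -47, -46), (10, -44, -45), (9, -42, -43), (7, -42, -39), (9, 42, -42), (10, 43, -46), (11, 46, -47)]
264 [(10, -48, -51), (11, -45, -51), (10, -42, -51), (7, -42, -45), (4, -42, -39), (6, 43, -42), (10, 42, -50), (11, 45, -52)]
270 [(10, -47, -55), (10, -44, -56), (8, -42, -52), (4, -42, -44), (3, -42, -41), (4, 42, -43), (7, 42, -50), (11, 43, -56)]
276 [(11, -45, -61), (10, -42, -60), (6, -42, -53), (3, -42, -46), (0, -42, -41), (2, 42, -44), (5, 42, -50), (9, 42, -59)]
282 [(11, -43, -65), (7, -43, -60), (4, -42, -53), (0, -42, -46), (-2, -42, -42), (0, 42, -45), (2, 43, -51), (7, 42, -59)]
288 [(10, -42, -69), (6, -42, -61), (1, -42, -54), (-1, -42, -47), (-5, -42, -42), (-1, 42, -48), (1, 42, -52), (6, 42, -61)]
294 [(8, -42, -69), (4, -42, -61), (0, -42, -55), (-4, -42, -48), (-7, -42, -42), (-5, 42, -47), (0, 42, -54), (4, 42, -62)]
```

Scaled: 39 mm / 500 = 0.078, 26 mm / 500 = 0.052.

arm_command(
  commands=[0,0,0,0,0,0,0,0,0,0,0,0,0,0,0,0,0,0,0,0,0,0,0,0,0,0,0,0,0,0,0,0,0,0,0,0,0,0,0.026,0,0,0,0,0,0.052,0,0,0,0,0,0.078,0,0,0,0,0,0.078,0,0,0,0,0,0.078,0,0,0],
  jaw=85,
)

```text
time_s: 4.9
position: [0.6257, 0.0405, 0.0549]
tcp_rot: [0.785, 0.619, -0.001, -0.001]
wrist_force: [0.3, 0.5, 0.5]
gripper_width: 0.0848
gripper_force: 0.0
```

arm_command(
  commands=[0,0,0,0,0,0,0,0,0,0,0,0,0,0,0,0,0,0,0,0,0,0,0,0,0,0,0,0,0,0,0,0,0,0,0,0,0,0,0,0,0,0],
  jaw=30,
  grip_force=90,
)

```text
time_s: 5.48
position: [0.6278, 0.0408, 0.0579]
tcp_rot: [0.785, 0.619, 0.001, 0.001]
wrist_force: [-0.1, 0.7, 5.9]
gripper_width: 0.0422
gripper_force: 91.4
```

arm_command(
  commands=[0,-0.01,0,0,0,0,0,-0.02,0,0,0,0,0,-0.032,0,0,0,0,0,-0.044,0,0,0,0,0,-0.06,0,0,0,0,0,-0.08,0,0,0,0,0,-0.1,0,0,0,0,0,-0.124,0,0,0,0,0,-0.124,-0.008,0,0,0,0,-0.124,-0.008,0,0,0],
)

```text
time_s: 6.32
position: [0.5659, 0.0553, 0.0611]
tcp_rot: [0.785, 0.619, -0.0, -0.0]
wrist_force: [0.1, -0.5, -0.6]
gripper_width: 0.0422
gripper_force: 92.0
```

```bash
cat >> look.py <<'E'
tt=np.array([.2334,.9724]); nn=np.array([.9724,-.2334])
def lids(c,zlo=.105,zhi=.14):
    "blobs of lid-high points: rack-frame N,T in mm, top z, mean colour"
    P=cloud(c); z=P[...,2]; hue=cv2.cvtColor(c["pixels"],cv2.COLOR_RGB2HSV)
    m=((z>zlo)&(z<zhi)&(hue[...,1]>90)&(hue[...,2]>40)).astype(np.uint8)
    m=cv2.morphologyEx(m,cv2.MORPH_OPEN,np.ones((3,3)))
    n,l,s,ct=cv2.connectedComponentsWithStats(m)
    for i in range(1,n):
        if s[i,4]>120:
            Q=P[l==i]; (x,y),r=cv2.minEnclosingCircle((Q[:,:2]*1000).astype(np.float32))
            print(ct[i].round(0),s[i,2:],"circ xy",round(x,1),round(y,1),"r",round(r,1),"NT",((np.array([x,y])/1000)@nn*1000-599.7).round(1),((np.array([x,y])/1000)@tt*1000-152.5).round(1),"z",np.percentile(Q[:,2],[5,50,95]).round(4),c["pixels"][l==i].mean(0).astype(int))
E
python3 - <<'E'
from look import *
go(); print(ctrl.sense()["wrist_force"].round(1),ctrl.sense()["gripper_force"])
for n in("wrist",): c=save(n,"pics/w4.png"); lids(c)
E
```

```text
t 6.32 pos [0.5659 0.0553 0.0611] psi -0.2351 w 0.0422 q [ 0.29  0.44 -0.56  1.69  0.26  1.08 -0.59]
[ 0.1 -0.5 -0.6] 92.04942936077714
[510. 113.] [ 134  136 8371] circ xy 643.2 104.1 r 23.0 NT 1.4 98.8 z [0.114  0.1152 0.1164] [ 71 122  68]
[313. 236.] [ 45  12 291] circ xy 567.6 76.0 r 9.0 NT -65.5 53.8 z [0.1057 0.1082 0.1121] [44 33 21]
[322. 293.] [ 110  100 8117] circ xy 565.8 54.8 r 22.0 NT -62.3 32.9 z [0.1171 0.1182 0.1192] [67 63 25]
```

Scaled: -66 mm / 500 = -0.132, 63 mm / 500 = 0.126.

arm_command(
  commands=[-0.04,0,0,0,0,0,-0.084,0,0,0,0,0,-0.132,0,0,0,0,0,-0.132,0,0.004,0,0,0,-0.132,0,0.004,0,0,0,-0.132,0.02,0.004,0,0,0,-0.132,0.044,0.004,0,0,0,-0.132,0.06,0.004,0,0,0,-0.132,0.074,0.004,0,0,0,-0.132,0.088,0.004,0,0,0,-0.132,0.1,0.004,0,0,0,-0.132,0.11,0.004,0,0,0,-0.132,0.12,0.006,0,0,0,-0.132,0.126,0.006,0,0,0,-0.132,0.126,0.006,0,0,0,-0.132,0.126,0.006,0,0,0],
)

```text
time_s: 7.7
position: [0.6131, -0.0237, 0.058]
tcp_rot: [0.785, 0.619, 0.0, 0.0]
wrist_force: [0.2, 0.4, -0.9]
gripper_width: 0.0421
gripper_force: 92.5
```

```bash
python3 - <<'E'
from look import *
go(); print(ctrl.sense()["wrist_force"].round(1),ctrl.sense()["gripper_force"])
c=save("wrist","pics/w5.png"); lids(c)
E
```

```text
t 7.7 pos [ 0.6131 -0.0237  0.058 ] psi -0.2359 w 0.0421 q [ 0.37  0.52 -0.52  1.57  0.28  1.12 -0.45]
[ 0.2  0.4 -0.9] 92.47116227634251
[322. 293.] [ 111   98 8085] circ xy 613.3 -23.9 r 21.8 NT 2.3 -32.6 z [0.114  0.1151 0.1161] [61 57 23]
[440. 298.] [ 107   51 2016] circ xy 653.8 -21.6 r 15.9 NT 41.1 -21.0 z [0.1125 0.1338 0.139 ] [54 41 28]
```

```bash
python3 - <<'E'
from look import *
lids(np.load("pics/w1.npz"),.085,.125)
go((.613,-.0237,.17,-.2356),(.389,-.321,.22,-.69))
E
```

```text
[431.  41.] [ 40  41 788] circ xy 642.1 103.5 r 23.1 NT 0.5 98.0 z [0.1017 0.1148 0.1166] [ 80 108  58]
[566.  86.] [  43   63 1213] circ xy 844.1 49.8 r 38.7 NT 209.5 92.9 z [0.0878 0.1061 0.1229] [105  85  58]
[415.  93.] [ 37  34 948] circ xy 625.9 40.3 r 22.2 NT -0.4 32.7 z [0.0999 0.1149 0.1166] [116 104  50]
[571. 246.] [ 30  24 257] circ xy 888.1 -181.2 r 21.0 NT 306.2 -121.5 z [0.0902 0.113  0.1218] [53 39 30]
[257. 323.] [ 27  24 451] circ xy 391.1 -321.4 r 22.4 NT -144.4 -373.8 z [0.1017 0.1051 0.1065] [106  94  38]
t 7.75 pos [ 0.6129 -0.0237  0.058 ] psi -0.2359 w 0.0418 q [ 0.37  0.52 -0.52  1.57  0.28  1.12 -0.45]
[   0.     0.2 -112. ] [ 0.0009 -0.0003 -0.0003]
[-341.4 -148.1 -162.2] [ 0.0009 -0.0005  0.4541]
```

Scaled: -110 mm / 500 = -0.22, -95 mm / 500 = -0.19.

arm_command(
  commands=[0,0,0,0,0,0,0,0,0,0,0,0,0,0,0,0,0,0,0,0,0,0,0,0,0,0,0,0,0,0,0,0,-0.04,0,0,0,0,0,-0.11,0,0,0,0,0,-0.19,0,0,0,0,0,-0.22,0,0,0],
  jaw=85,
)

```text
time_s: 8.5
position: [0.6146, -0.0233, 0.1736]
tcp_rot: [0.785, 0.619, 0.003, 0.002]
wrist_force: [1.2, 0.8, 1.3]
gripper_width: 0.0849
gripper_force: 0.0
```

Scaled: -341 mm / 500 = -0.682, -305 mm / 500 = -0.61, 0.454 rad / 1.5708 = 0.289.

arm_command(
  commands=[-0.07,-0.03,0,0,0,0.0637,-0.15,-0.064,0,0,0,0.1273,-0.23,-0.1,0,0,0,0.191,-0.306,-0.132,0,0,0,0.2546,-0.382,-0.164,0,0,0,0.289,-0.458,-0.196,0,0,0,0.289,-0.534,-0.228,0,0,0,0.289,-0.61,-0.262,0,0,0,0.289,-0.682,-0.292,0,0,0,0.289,-0.682,-0.292,0.016,0,0,0.289,-0.682,-0.292,0.016,0,0,0.289,-0.682,-0.292,0.016,0,0,0.289],
)

```text
time_s: 9.5
position: [0.3909, -0.3207, 0.1596]
tcp_rot: [0.905, 0.426, 0.0, -0.0]
wrist_force: [0.7, 0.7, -0.6]
gripper_width: 0.0851
gripper_force: 0.0
```

```bash
python3 - <<'E'
from look import *
c=save("wrist","pics/w6.png"); lids(c,.095,.12)
c=save("scene","pics/scene3.png"); lids(c,.1,.12)
go((.391,-.3214,.046,-.69))
E
```

```text
[324. 208.] [  60   61 2711] circ xy 391.7 -321.6 r 22.0 NT -143.7 -373.8 z [0.1014 0.105  0.1062] [86 72 32]
[361. 247.] [ 15  11 130] circ xy 389.8 -321.7 r 23.4 NT -145.6 -374.3 z [0.1021 0.1055 0.1093] [122 102  55]
t 9.6 pos [ 0.3921 -0.3198  0.1601] psi -0.6873 w 0.085 q [ 0.89  0.17 -0.3   1.75  0.05  1.23 -0.11]
[-2.000e+00  1.000e-01  1.141e+02] [ 0.0002 -0.0007  0.0027]
```

Scaled: 114 mm / 500 = 0.228, 100 mm / 500 = 0.2.

arm_command(
  commands=[-0.004,0,0.07,0,0,0,-0.004,0,0.14,0,0,0,-0.004,0,0.2,0,0,0,-0.004,0,0.228,0,0,0,-0.004,0,0.228,0,0,0,-0.004,0,0.228,0,0,0],
)

```text
time_s: 10.1
position: [0.3905, -0.3214, 0.0458]
tcp_rot: [0.904, 0.427, 0.0, -0.001]
wrist_force: [1.0, 0.2, 0.3]
gripper_width: 0.085
gripper_force: 0.0
```

arm_command(
  commands=[0,0,0,0,0,0,0,0,0,0,0,0,0,0,0,0,0,0,0,0,0,0,0,0,0,0,0,0,0,0,0,0,0,0,0,0,0,0,0,0,0,0,0,0,-0.06,0,0,0,0,0,-0.12,0,0,0,0,0,-0.12,0,0,0],
  jaw=30,
  grip_force=90,
)

```text
time_s: 10.93
position: [0.3926, -0.3248, 0.1119]
tcp_rot: [0.905, 0.426, 0.002, 0.004]
wrist_force: [-0.1, -0.9, -0.2]
gripper_width: 0.0422
gripper_force: 91.4
```

```bash
python3 - <<'E'
from look import *
c=save("wrist","pics/w7.png"); lids(c,.14,.2)
p=lambda N,T:(.5997+N)*nn+(.1525+T)*tt
a=p(-.064,-.099); go((*a,.106,-.2356),(*a,.062,-.2356)); print(a)
E
```

```text
[324. 280.] [  118   124 10054] circ xy 394.8 -323.5 r 23.3 NT -140.3 -374.9 z [0.1525 0.1693 0.1705] [61 54 23]
[445. 300.] [ 127   76 3078] circ xy 429.7 -340.2 r 16.6 NT -102.4 -383.0 z [0.1589 0.1898 0.1983] [53 40 27]
t 10.98 pos [ 0.3918 -0.3243  0.1096] psi -0.69 w 0.0418 q [ 0.89  0.22 -0.29  1.82  0.07  1.11 -0.12]
[284.  -50.8   3.2] [ 0.007   0.0018 -0.4544]
[284.  -51.1  47.2] [ 0.007   0.0018 -0.4544]
[ 0.53340158 -0.07300898]
```

Scaled: 284 mm / 500 = 0.568, 252 mm / 500 = 0.504, -0.454 rad / 1.5708 = -0.289.

arm_command(
  commands=[0.072,-0.014,0,0,0,-0.0637,0.146,-0.028,0,0,0,-0.1273,0.22,-0.04,0,0,0,-0.191,0.294,-0.054,0,0,0,-0.2546,0.366,-0.066,0,0,0,-0.289,0.436,-0.078,0,0,0,-0.289,0.504,-0.09,0,0,0,-0.289,0.568,-0.102,0,0,0,-0.289,0.568,-0.102,0,0,0,-0.289,0.568,-0.102,0.04,0,0,-0.289,0.568,-0.102,0.076,0,0,-0.289,0.568,-0.102,0.09,0,0,-0.289,0.568,-0.102,0.09,0,0,-0.289,0.568,-0.102,0.09,0,0,-0.289],
)

```text
time_s: 12.15
position: [0.5307, -0.0714, 0.0607]
tcp_rot: [0.786, 0.619, -0.0, -0.0]
wrist_force: [-0.3, 0.3, 0.2]
gripper_width: 0.0422
gripper_force: 91.4
```

```bash
python3 - <<'E'
from look import *
c=save("wrist","pics/w8.png"); lids(c)
p=lambda N,T:(.5997+N)*nn+(.1525+T)*tt
go((*p(-.064,-.099),.058,-.2356),(*p(.001,-.099),.058,-.2356))
E
```

```text
[524. 117.] [  130   131 12236] circ xy 612.4 -24.0 r 22.0 NT 1.4 -32.9 z [0.1138 0.115  0.1162] [124 116  49]
[321. 284.] [ 112  114 9253] circ xy 532.1 -69.7 r 23.4 NT -66.0 -96.1 z [0.1101 0.1182 0.1193] [71 65 28]
t 12.2 pos [ 0.5314 -0.0714  0.0615] psi -0.2363 w 0.0421 q [ 0.5   0.36 -0.51  1.78  0.2   1.05 -0.32]
[-1.1  2.3  3.5] [ 0.0006 -0.0002 -0.0007]
[-1.  67.3  3.5] [ 0.0006 -0.0002 -0.0007]
```

Scaled: 67 mm / 500 = 0.134, 64 mm / 500 = 0.128.

arm_command(
  commands=[-0.004,0,0.002,0,0,0,-0.004,0.024,0.002,0,0,0,-0.004,0.048,0.002,0,0,0,-0.004,0.066,0.002,0,0,0,-0.004,0.08,0.002,0,0,0,-0.004,0.094,0.002,0,0,0,-0.004,0.106,0.002,0,0,0,-0.004,0.118,0.002,0,0,0,-0.004,0.128,0.006,0,0,0,-0.004,0.134,0.006,0,0,0,-0.004,0.134,0.006,0,0,0,-0.004,0.134,0.006,0,0,0],
)

```text
time_s: 13.2
position: [0.5965, -0.089, 0.0581]
tcp_rot: [0.785, 0.619, 0.001, 0.0]
wrist_force: [0.9, -1.1, -0.6]
gripper_width: 0.0417
gripper_force: 91.7
```

```bash
python3 - <<'E'
from look import *
c=save("wrist","pics/w9.png"); lids(c); go(); print(ctrl.sense()["wrist_force"])
E
```

```text
[322. 112.] [  130   135 12929] circ xy 612.2 -23.9 r 21.6 NT 1.2 -32.8 z [0.1139 0.1151 0.1162] [113 108  46]
[322. 289.] [ 114  100 8364] circ xy 598.3 -87.9 r 23.1 NT 2.6 -98.3 z [0.1144 0.1155 0.1166] [62 58 24]
[437. 297.] [ 108   51 2012] circ xy 636.6 -86.3 r 15.7 NT 39.5 -87.8 z [0.1128 0.1337 0.1388] [51 39 26]
t 13.25 pos [ 0.5963 -0.089   0.0581] psi -0.2361 w 0.042 q [ 0.46  0.49 -0.48  1.61  0.25  1.1  -0.32]
[ 1.37440267 -0.39979007 -0.32972387]
```

Scaled: -120 mm / 500 = -0.24, -95 mm / 500 = -0.19.

arm_command(
  commands=[0,0,0,0,0,0,0,0,0,0,0,0,0,0,0,0,0,0,0,0,0,0,0,0,0,0,0,0,0,0,0,0,-0.04,0,0,0,0,0,-0.11,0,0,0,0,0,-0.19,0,0,0,0,0,-0.24,0,0,0],
  jaw=85,
)

```text
time_s: 14.0
position: [0.5966, -0.0886, 0.1817]
tcp_rot: [0.785, 0.619, 0.001, 0.001]
wrist_force: [1.1, 0.5, 0.3]
gripper_width: 0.0847
gripper_force: 0.0
```

Scaled: 394 mm / 500 = 0.788, 380 mm / 500 = 0.76, -0.2356 rad / 1.5708 = -0.15.

arm_command(
  commands=[0.076,-0.022,-0.02,0,0,-0.0382,0.154,-0.046,-0.04,0,0,-0.0764,0.232,-0.07,-0.06,0,0,-0.1146,0.31,-0.094,-0.06,0,0,-0.15,0.388,-0.118,-0.06,0,0,-0.15,0.466,-0.142,-0.06,0,0,-0.15,0.544,-0.166,-0.06,0,0,-0.15,0.622,-0.19,-0.06,0,0,-0.15,0.7,-0.214,-0.06,0,0,-0.15,0.76,-0.234,-0.06,0,0,-0.15,0.788,-0.24,-0.06,0,0,-0.15,0.788,-0.24,-0.06,0,0,-0.15,0.788,-0.24,-0.06,0,0,-0.15],
)

```text
time_s: 15.08
position: [0.5705, 0.3234, 0.2075]
tcp_rot: [0.706, 0.708, -0.0, -0.0]
wrist_force: [0.8, -1.0, -0.1]
gripper_width: 0.0854
gripper_force: 0.0
```

```bash
python3 - <<'E'
from look import *
go()
c=save("wrist","pics/w10.png"); lids(c,.085,.125)
s=ctrl.sense(); M=R.from_quat(s["tcp_rot"]).as_matrix(); P=(cloud(c)-s["position"])@M*1000
for a in(50,65,80,90,100,115):
    m=(np.abs(np.abs(P[...,1])-a)<4)&(P[...,2]<-20)&(np.abs(P[...,0])<60)&(P[...,2]>-400); print(a,np.percentile(P[m][:,2],[95,99.5]) if m.any() else None)
c=save("top","pics/top2.png"); lids(c,.085,.125); c2=save("scene","pics/scene4.png")
A=cv2.resize(c["pixels"][110:230,180:340],(400,300),interpolation=cv2.INTER_CUBIC);B=cv2.resize(np.load("pics/w10.npz")["pixels"],(480,300))
cv2.imwrite("pics/cmp10.png",cv2.resize(np.hstack([A,B])[:,:,::-1],(800,273)))
E
```

```text
t 15.08 pos [0.5705 0.3234 0.2075] psi 0.002 w 0.0854 q [-0.14  0.53 -0.66  1.25  0.32  1.47 -0.76]
[548. 163.] [  198   297 52924] circ xy 777.3 330.0 r 159.6 NT 79.1 349.8 z [0.0939 0.0952 0.0966] [180 121  68]
[253.  84.] [  61   62 2904] circ xy 515.8 411.1 r 23.0 NT -194.1 367.7 z [0.1008 0.1054 0.1068] [211  65  48]
[327. 183.] [  53   55 1403] circ xy 575.6 329.3 r 23.1 NT -116.8 302.1 z [0.0987 0.1051 0.1064] [68 91 48]
[182. 205.] [ 45  49 259] circ xy 442.3 306.7 r 26.5 NT -241.2 249.0 z [0.105 0.107 0.109] [154 104  53]
[386. 267.] [  52   53 2123] circ xy 630.9 249.1 r 23.4 NT -44.4 237.0 z [0.0904 0.1051 0.1065] [186  40  25]
[304. 288.] [  48   52 2044] circ xy 553.2 227.4 r 23.2 NT -114.8 197.8 z [0.0897 0.1051 0.1066] [152  34  20]
50 [-50.36430156 -41.71336614]
65 [-85.6346286  -80.70152445]
80 None
90 None
100 None
115 None
[242. 123.] [ 10  20 149] circ xy 727.2 408.8 r 54.9 NT 12.0 414.8 z [0.0925 0.0972 0.1025] [157 116  68]
[215. 161.] [ 14  13 155] circ xy 515.3 413.6 r 25.7 NT -195.2 369.9 z [0.0889 0.1053 0.1111] [161  27  18]
[578. 182.] [ 110   86 1004] circ xy 780.0 -720.9 r 209.4 NT 327.0 -671.5 z [0.0876 0.1022 0.1217] [64 53 38]
[482. 206.] [ 35  35 303] circ xy 662.0 -487.6 r 76.7 NT 157.9 -472.2 z [0.0875 0.1034 0.1239] [76 46 21]
```

View pics/cmp10.png

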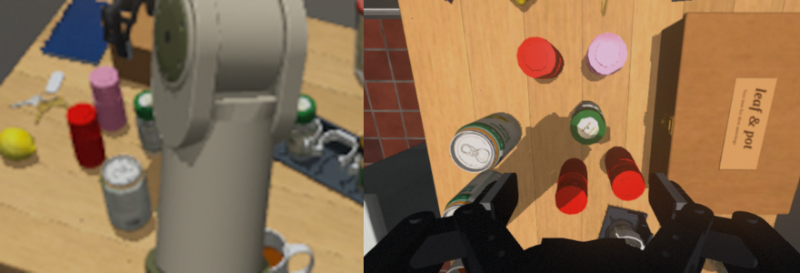

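Candidates in the wrist view: reds at (253,84), (304,288), (386,267), pink at about (355,80), and a green lid with a white disc at (327,183). Only the last fits green_2. Here is the confirming crop.

```bash
python3 - <<'E'
from look import *
c=np.load("pics/w10.npz"); cv2.imwrite("pics/g2.png",cv2.resize(c["pixels"][40:320,200:440,::-1],(480,560),interpolation=cv2.INTER_CUBIC))
P=cloud(c); m=(np.abs(P[...,1]-.33)<.06)&(P[...,2]>.088)&(P[...,2]<.1)&(P[...,0]>.61); print("box edge x",np.percentile(P[m][:,0],[.5,2]))
go((.5756,.3293,.046,0),(.5756,.3293,.14,0))
E
```

```text
box edge x [0.68258486 0.68593032]
t 15.23 pos [0.5721 0.3204 0.2078] psi -0.0028 w 0.0849 q [-0.14  0.53 -0.66  1.25  0.32  1.47 -0.76]
[  9.    3.4 161.8] [ 0.0005  0.0009 -0.0028]
[ 9.   3.5 67.8] [ 0.0005  0.0009 -0.0028]
```

View pics/g2.png

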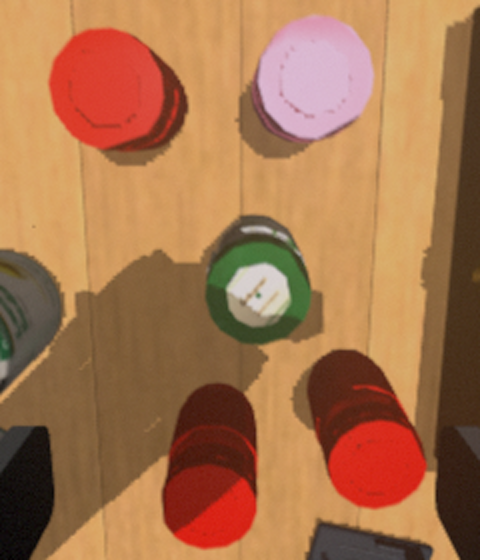

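The crop confirms it: green lid with white disc at (258,290), and the red and pink look-alikes stay clear. I'll approach and re-measure while still.

Scaled: 68 mm / 500 = 0.136, 50 mm / 500 = 0.1.

arm_command(
  commands=[0.018,0.006,0.05,0,0,0,0.018,0.006,0.1,0,0,0,0.018,0.006,0.136,0,0,0,0.018,0.006,0.136,0,0,0,0.018,0.006,0.136,0,0,0],
)

```text
time_s: 15.65
position: [0.5745, 0.3293, 0.1394]
tcp_rot: [0.708, 0.706, -0.001, 0.0]
wrist_force: [-0.7, -0.2, 0.7]
gripper_width: 0.0853
gripper_force: 0.0
```

```bash
python3 - <<'E'
from look import *
c=save("wrist","pics/w11.png"); c=save("wrist","pics/w12.png");lids(c,.1,.112)
P=cloud(c); m=(P[...,2]>.103)&(P[...,2]<.11)&(np.hypot(P[...,0]-.575,P[...,1]-.327)<.035); print(P[m].mean(0).round(4),cv2.minEnclosingCircle((P[m][:,:2]*1000).astype(np.float32)))
go((.5756,.3293,.046,0))
E
```

```text
[222.  87.] [  79   81 4878] circ xy 515.7 411.2 r 23.0 NT -194.2 367.7 z [0.1039 0.1054 0.1068] [227  62  44]
[322. 217.] [  69   67 2209] circ xy 575.7 329.2 r 22.9 NT -116.7 302.0 z [0.1031 0.1051 0.1063] [65 87 46]
[131. 242.] [ 70  67 528] circ xy 437.0 304.1 r 28.5 NT -245.7 245.2 z [0.105  0.1071 0.1088] [171 111  45]
[398. 322.] [  63   58 2760] circ xy 630.3 248.8 r 23.7 NT -44.9 236.6 z [0.1031 0.1053 0.1065] [215  33  21]
[295. 337.] [  59   34 1475] circ xy 554.1 229.6 r 22.5 NT -114.5 200.1 z [0.1017 0.1051 0.1064] [154  22  14]
[0.5755 0.3301 0.1054] ((575.7810668945312, 329.2006530761719), 22.85504150390625)
t 15.75 pos [0.5753 0.3309 0.1417] psi -0.0019 w 0.085 q [-0.15  0.58 -0.65  1.32  0.35  1.35 -0.8 ]
[-1.7  0.1 95.7] [ 0.0021 -0.0011 -0.0019]
```

Scaled: 95 mm / 500 = 0.19, 85 mm / 500 = 0.17.

arm_command(
  commands=[-0.002,0,0.06,0,0,0,-0.002,0,0.12,0,0,0,-0.002,0,0.17,0,0,0,-0.002,0,0.19,0,0,0,-0.002,0,0.19,0,0,0,-0.002,0,0.19,0,0,0],
)

```text
time_s: 16.25
position: [0.5749, 0.3308, 0.0465]
tcp_rot: [0.707, 0.707, 0.001, 0.0]
wrist_force: [0.2, -0.2, 1.1]
gripper_width: 0.0847
gripper_force: 0.0
```

Scaled: -135 mm / 500 = -0.27, -115 mm / 500 = -0.23.

arm_command(
  commands=[0,0,0,0,0,0,0,0,0,0,0,0,0,0,0,0,0,0,0,0,0,0,0,0,0,0,0,0,0,0,0,0,0,0,0,0,0,0,0,0,0,0,0,0,-0.04,0,0,0,0,0,-0.1,0,0,0,0,0,-0.17,0,0,0,0,0,-0.23,0,0,0,0,0,-0.27,0,0,0,0,0,-0.27,0,0,0,0,0,-0.27,0,0,0],
  jaw=30,
  grip_force=90,
)

```text
time_s: 17.42
position: [0.5747, 0.3309, 0.1817]
tcp_rot: [0.707, 0.707, 0.002, 0.0]
wrist_force: [-0.5, 0.7, -0.9]
gripper_width: 0.043
gripper_force: 91.5
```

```bash
python3 - <<'E'
from look import *
c=save("wrist","pics/w13.png");c=save("wrist","pics/w14.png"); lids(c,.2,.27)
p=lambda N,T:(.5997+N)*nn+(.1525+T)*tt
go((*p(-.064,.033),.18,-.2356),(*p(-.064,.033),.061,-.2356))
E
```

```text
[324. 285.] [ 116  126 7640] circ xy 575.9 329.0 r 24.6 NT -116.5 301.8 z [0.2223 0.2379 0.2391] [38 63 33]
[486. 308.] [  74   37 1386] circ xy 623.4 341.9 r 8.0 NT -73.3 325.5 z [0.2537 0.2624 0.269 ] [49 34 23]
t 17.52 pos [0.5737 0.3298 0.1787] psi -0.0003 w 0.0432 q [-0.15  0.56 -0.65  1.27  0.33  1.42 -0.78]
[-274.5   -9.5   -1. ] [-0.0011  0.0012  0.2353]
[-274.3   -9.3  118. ] [-0.0011  0.0012  0.2353]
```

Scaled: -274 mm / 500 = -0.548, 116 mm / 500 = 0.232, 0.2356 rad / 1.5708 = 0.15.

arm_command(
  commands=[-0.06,-0.002,0,0,0,0,-0.13,-0.004,0,0,0,0.0318,-0.2,-0.008,0,0,0,0.0764,-0.27,-0.01,0,0,0,0.1273,-0.34,-0.012,0,0,0,0.15,-0.41,-0.014,0,0,0,0.15,-0.48,-0.016,0,0,0,0.15,-0.548,-0.018,0,0,0,0.15,-0.548,-0.018,0,0,0,0.15,-0.548,-0.018,0.06,0,0,0.15,-0.548,-0.018,0.12,0,0,0.15,-0.548,-0.018,0.18,0,0,0.15,-0.548,-0.018,0.224,0,0,0.15,-0.548,-0.018,0.232,0,0,0.15,-0.548,-0.018,0.232,0,0,0.15,-0.548,-0.018,0.232,0,0,0.15],
)

```text
time_s: 18.85
position: [0.5652, 0.0566, 0.0642]
tcp_rot: [0.785, 0.619, 0.0, -0.0]
wrist_force: [0.0, 0.6, -0.5]
gripper_width: 0.0437
gripper_force: 91.7
```

```bash
python3 - <<'E'
from look import *
c=save("wrist","pics/w15.png");c=save("wrist","pics/w16.png"); lids(c,.113,.13)
p=lambda N,T:(.5997+N)*nn+(.1525+T)*tt
go((*p(.001,.033),.058,-.2356))
E
```

```text
[504. 117.] [ 129  131 7700] circ xy 643.3 104.4 r 23.2 NT 1.5 99.1 z [0.1141 0.1152 0.1163] [ 69 119  66]
[321. 292.] [ 115  116 6485] circ xy 565.6 55.4 r 23.5 NT -62.7 33.3 z [0.1186 0.1235 0.1246] [36 66 34]
[457. 390.] [ 39  20 498] circ xy 613.0 -9.5 r 9.8 NT -1.3 -18.7 z [0.114  0.1149 0.1159] [112  91  28]
t 18.95 pos [0.5662 0.0567 0.0655] psi -0.2358 w 0.0433 q [ 0.28  0.43 -0.55  1.69  0.25  1.09 -0.58]
[-1.8 63.4  7.6] [ 0.0023 -0.0009 -0.0002]
```

arm_command(
  commands=[0,0,0.008,0,0,0,0,0.004,0.012,0,0,0,0,0.024,0.012,0,0,0,0,0.044,0.012,0,0,0,0,0.06,0.012,0,0,0,0,0.074,0.012,0,0,0,0,0.088,0.012,0,0,0,0,0.1,0.012,0,0,0,0,0.112,0.012,0,0,0,0,0.122,0.016,0,0,0,0,0.128,0.016,0,0,0,0,0.128,0.016,0,0,0,0,0.128,0.016,0,0,0],
)

```text
time_s: 20.03
position: [0.6275, 0.0417, 0.0567]
tcp_rot: [0.785, 0.619, 0.0, -0.0]
wrist_force: [-4.0, 0.1, 7.2]
gripper_width: 0.0434
gripper_force: 93.9
```

```bash
python3 - <<'E'
from look import *
c=save("wrist","pics/w17.png"); lids(c,.11,.13); go(); print(ctrl.sense()["wrist_force"])
E
```

```text
[323. 117.] [ 139  141 9040] circ xy 643.0 104.4 r 22.7 NT 1.2 99.1 z [0.1141 0.1152 0.1164] [ 66 111  61]
[321. 296.] [ 115  106 5862] circ xy 627.0 40.1 r 23.2 NT 0.7 32.8 z [0.1141 0.1152 0.1162] [30 58 29]
[412. 284.] [ 31  16 272] circ xy 660.0 44.3 r 5.4 NT 31.7 44.7 z [0.1112 0.1265 0.1296] [48 38 26]
[440. 301.] [ 22  10 164] circ xy 668.1 38.7 r 4.0 NT 40.9 41.1 z [0.1247 0.1275 0.1296] [48 36 24]
t 20.08 pos [0.6275 0.0417 0.0567] psi -0.2357 w 0.0433 q [ 0.26  0.56 -0.52  1.53  0.29  1.13 -0.56]
[-4.78163784  0.78414251  6.26934585]
```

Home and on the foot plate. Next I release, rise and verify.

Scaled: -210 mm / 500 = -0.42, -175 mm / 500 = -0.35.

arm_command(
  commands=[0,0,-0.002,0,0,0,0,0,-0.002,0,0,0,0,0,-0.002,0,0,0,0,0,-0.002,0,0,0,0,0,-0.002,0,0,0,0,0,-0.04,0,0,0,0,0,-0.11,0,0,0,0,0,-0.19,0,0,0,0,0,-0.27,0,0,0,0.08,-0.04,-0.35,0,0,0,0.12,-0.08,-0.42,0,0,0,0.12,-0.08,-0.42,0,0,0,0.12,-0.08,-0.42,0,0,0,0.12,-0.08,-0.42,0,0,0],
  jaw=85,
)

```text
time_s: 21.25
position: [0.6027, 0.1102, 0.2671]
tcp_rot: [0.785, 0.62, 0.001, 0.001]
wrist_force: [0.3, -1.3, -0.3]
gripper_width: 0.0851
gripper_force: 0.0
```

```bash
python3 - <<'E'
from look import *
c=save("wrist","pics/w18.png"); lids(c,.108,.13); go(); print(ctrl.sense()["wrist_force"])
for n in("scene","top"): save(n,f"pics/{n}9.png")
a=np.load("pics/w18.npz")["pixels"]; b=np.load("pics/scene9.npz")["pixels"][110:280,215:415]
cv2.imwrite("pics/end.png",cv2.resize(np.hstack([cv2.resize(a,(480,300)),cv2.resize(b,(353,300))])[:,:,::-1],(800,288)))
E
```

```text
[557. 172.] [  57   75 1126] circ xy 852.9 52.0 r 39.2 NT 217.5 97.1 z [0.1093 0.1195 0.1286] [89 73 50]
[361. 176.] [ 45  44 897] circ xy 642.6 104.7 r 22.7 NT 0.8 99.3 z [0.1135 0.1152 0.1164] [ 65 101  54]
[359. 237.] [ 42  41 780] circ xy 626.8 40.4 r 22.9 NT 0.4 33.1 z [0.1136 0.1152 0.1164] [58 89 48]
[357. 292.] [  39   36 1070] circ xy 612.3 -23.3 r 21.9 NT 1.2 -32.3 z [0.1111 0.115  0.1163] [95 85 38]
[356. 339.] [ 36  24 630] circ xy 596.9 -86.8 r 21.5 NT 1.0 -97.6 z [0.1126 0.115  0.1162] [87 83 34]
t 21.3 pos [0.6026 0.1084 0.2654] psi -0.2361 w 0.0851 q [ 0.18  0.39 -0.58  1.28  0.21  1.53 -0.61]
[ 0.08271317 -1.00451264  0.30614928]
```

View pics/end.png

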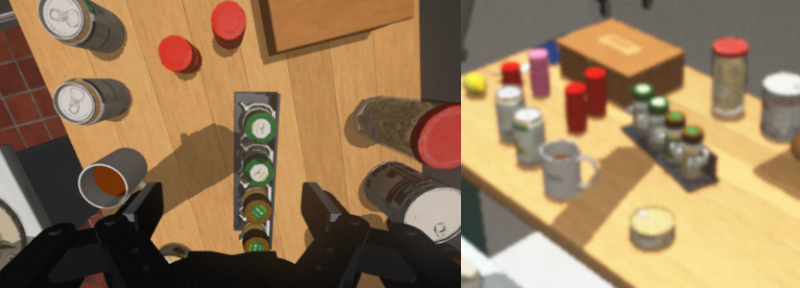

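All four jars stand in a row, green (259,125) and (259,172), brown (258,207) and (257,238). Each lid is within about 2 mm of its seat line and at its home height.

```bash
python3 -c "
from station import ctrl
print(ctrl.job_done())"
```

```text
the job is handed in; nothing more can be done
None
```

The rack is sorted and the job is handed in at about 21 s: both green jars are in clips 1 and 2 and both brown jars in clips 3 and 4, each lid measured within about 2 mm of its seat at full depth; the cans, tin and mug were left standing where they were, and no pass or fail verdict was returned.

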